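# Find the blind hole and seat the locating pin

### The arm

A 6-joint arm with a two-finger parallel gripper is mounted at the origin on a cart in front of the work surface, level with it; the furniture and walls round the work are solid. World frame = base frame: x ahead of the robot, y to its left, z up, the work surface at z = 0. Lengths are in m, angles in degrees, forces in N, time in s.
With the tool pointing down it reaches from about 0.4 to 0.825 m from the base axis. Payload 7 kg.
Tool frame: the origin (TCP) lies midway between the tips of the shut fingers; the grasp point (between the pads) lies 19 mm behind it; z points along the fingers, y is the line along which they close (so a half turn about z gives the same grasp; the last joint's range is limited). The gripper opens to 88 mm and grips with 3 to 60 N. Pads are 19 mm wide; open, the fingers measure 130 mm over their backs; the gripper's body (78 mm by 193 mm) begins 47 mm behind the grasp point.
Start: joints at [-58.894, 20.546, 0.682, 0, -70.136, -16.507], TCP at [0.17, -0.653, 0.227] pointing down, gripper open.
Joint ranges: [-176.03, 176.03], [-82.01, 121.73], [-58.28, 71.71], [-173.87, 95.51], [-174.79, -0.11], [-173.66, 173.66]. Speed limits (degrees/s): [136.94, 136.94, 172.46, 180, 180, 180].

### API

Orientations are given as a 3x3 rotation matrix whose columns are the frame's x, y, z axes.
In Python, from rig import robot gives the robot as it stands. Calls block until the motion is done:
- robot.goto(position, orientation): joint-space move of the TCP to a pose.
- robot.servo_line(position, ori=None, speed=0.15): straight line of the TCP; ori=None keeps the orientation; speed is the mean speed in m/s.
- robot.movej(angles): joint-space move.
- robot.move_gripper(opening): opening from 0.0 (shut) to 1.0 (fully open); the grip force is fixed at half the most; returns when the fingers have stopped.
- robot.dwell(seconds).
- robot.ik(position, orientation): joint angles nearest the present ones, or None.
- robot.grab_frame(name): name is "scene" or "top"; returns (picture, depth): 420x560x3 uint8, red, green, blue; 420x560 float32, m along the optical axis (not along the pixel's ray), 0 where there is no reading.
- robot.camera_info(name): a dict with "vfov" (degrees; the focal length in pixels is half the picture's height over the tangent of half this angle, whatever the lens; pixels are square), "cx", "cy" (the principal point, pixels), "view" (4x4, takes a point from world to camera coordinates). Camera axes: x right, y down, z forward; pixel columns grow to the right and rows downward; lengths in m; the calibration is good to about 2 mm. A picture is of the moment at which its call begins. camera_info takes no time and is no camera call.
A pose or a line that the arm cannot do raises robot.Unreachable and nothing moves.
- robot.job_done(): hands the job in; it is judged then, once.
Readings, each from a call of its own:
- robot.read_t(): time.
- robot.read_qpos(): joint angles.
- robot.read_qvel(): joint speeds.
- robot.read_effort(): joint torques, N m.
- robot.read_position(): TCP position.
- robot.read_tcp_rot(): TCP orientation.
- robot.read_force(): force on the tool from outside, world axes, zero at the start.
- robot.read_ft_torque(): the same for the moment, N m.
- robot.read_grip_width(): opening from 0.0 (shut) to 1.0 (fully open).
- robot.read_finger_force(): force on a finger pad.
Only numpy, scipy, OpenCV 4.12 (cv2) and the standard library are available. Lean on these libraries where they do the work, as an engineer would, in place of code of your own. Each camera call takes 0.05 s, during which the arm holds its last target. There are 200 camera calls.

### The job

Take the locating pin out of its stand, set its tip down on the plate inside the wide end of the jig's slot, and slide it along the narrow slot until it drops into the unmarked hole somewhere along the slot; then seat it fully home, with its collar flat down on the jig's cover, and let go. Work by feel and press lightly: never push the pin against the jig with more than 50 N (5 kg), and leave the small amber bottle and the clear cup standing where they are.

Things in the scene. Friction and masses are not known exactly. Their poses are not given: they have to be found in the camera images.
- jig: low aluminium housing fixed to the desk, 80 mm wide (x), 330 mm long (y -175 to +155 mm), z up, origin at desk height under the slot's middle line (x = 0). Cover top 34 mm above the desk. Its one opening has a flat dark steel plate as floor, 26 mm above the desk: wide entry 34 mm across from y = +67 to +36, funnel to y = +21, then a straight slot 15 mm across to y = -90 mm
- entry (a point): middle of the slot's wide entry, on the plate: jig x = 0, y = +50 mm, 26 mm above the desk; axes as the jig's
- slot_end (a point): closed end of the narrow slot, on the plate: jig x = 0, y = -90 mm, 26 mm above the desk; axes as the jig's. The plate has one unmarked round blind hole, 14.5 mm across, 19.5 mm deep, edge chamfered 1 mm, on the slot's middle line at jig y anywhere from -75 to +5 mm: it differs each time and must be found by feel. The plate does not shift
- stand: square aluminium block 56 x 56 x 30 mm fixed to the desk; the pin stands loosely in its 16 mm hole, 27.5 mm deep, collar on the block's top. Origin: centre of its underside. It and the amber bottle may have swapped sides of the desk
- pin_head (a point): locating pin, loose, 0.08 to 0.17 kg, 82 mm long, upright; this point is the centre of its black square grip head, 24 x 24 mm across flats (x, y axes), 32 mm high; grasp it from above across two opposite flats; z up along the pin. Below: neck 16 mm across, collar 26 mm across and 5 mm thick (underside 40 mm below this point), round 12 mm shaft 26 mm long, chamfered tip 66 mm below this point
- pin_tip (a point): centre of the pin's tip face, 66 mm below pin_head; axes as pin_head. 26 mm above the desk when the pin stands on the jig's plate, 8 mm above it when fully home (collar on the cover). Any turn of the pin about its own axis fits the hole
- bottle_mid (a point): bystander: small amber glass bottle with white cap, 33 mm across, 69 mm high, loose, upright; this point is on its axis 35 mm above its underside, z up
- cup: bystander: clear plastic measuring cup, 70 mm across, 47 mm high, loose, upright, beyond the jig on the right; origin at the centre of its underside

How it is judged:
By the outcome, as a careful person would: the job done as asked, in the order asked, and still so for the second after the job is handed in, with the robot touching nothing.
It also fails if it takes over 72 s, if anything falls off the work surface, if the arm or the gripper's body presses on something with over 40 N, if the wrist force passes 120 N, or if a joint passes its speed limit or range.

## Working session

There is one attempt and no reset: what is moved stays moved. The work goes in short steps, each a Python script; the robot and the scene stay as the last script left them, time stands still between calls to the robot, and variables do not carry over. Pictures are saved under pics/ and viewed, at most 10 in all, crops included, and the job is handed in when it is done.

```bash
ls; mkdir -p pics; python3 - <<'E'
from rig import robot
import cv2,numpy as np
for n in ("scene","top"):
    p,d=robot.grab_frame(n); cv2.imwrite(f"pics/{n}0.png",p[...,::-1]); np.savez(f"{n}0.npz",p=p,d=d)
    i=robot.camera_info(n); print(n,i["vfov"],i["cx"],i["cy"],np.round(i["view"],4).tolist())
    print((d>0).mean())
print(robot.read_t(),robot.read_tcp_rot())
E
```

```text
pics
scene 51.20903660989289 280.2516045605666 208.55664756553307 [[-0.6782, -0.7348, 0.0063, 0.3532], [-0.3494, 0.315, -0.8824, 0.2463], [0.6464, -0.6007, -0.4704, 0.8453], [0.0, 0.0, 0.0, 1.0]]
0.9958205782312926
top 55.6996598904108 286.0680132481423 210.01054745345496 [[-0.0164, -0.9998, -0.0097, 0.0135], [-0.9886, 0.0177, -0.1493, 0.543], [0.1495, 0.0071, -0.9887, 1.0597], [0.0, 0.0, 0.0, 1.0]]
0.996296768707483
0.1 [[-9.67736047e-01 -2.51965597e-01 -5.31103198e-04]
 [-2.51966106e-01  9.67735036e-01  1.40765780e-03]
 [ 1.59285834e-04  1.49606120e-03 -9.99998868e-01]]
```

View pics/scene0.png

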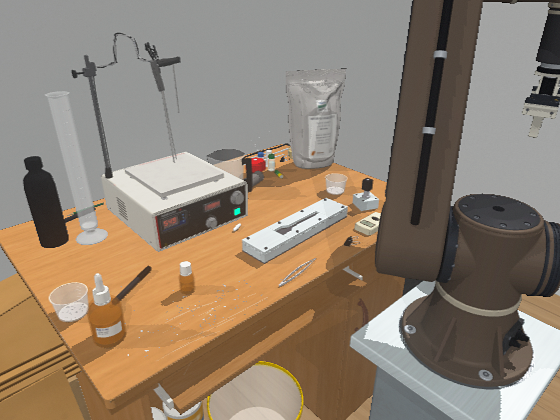

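View pics/top0.png

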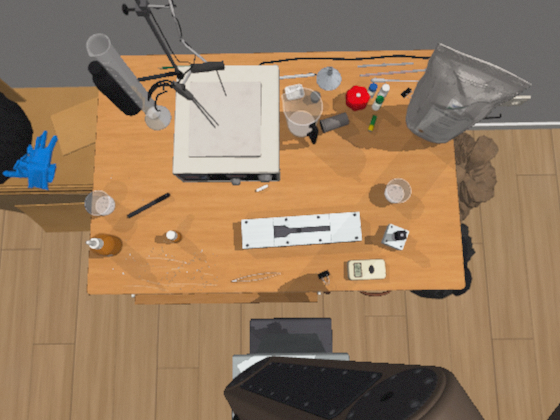

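The views show the jig across the desk (top view x 241–361, y 213–248) with its wide entry on the left. The pin is in its stand on the right at about (397, 236), with the cup at (397, 192) and the amber bottle at (173, 236) on the left. Next I turn the depth into positions.

```bash
cat > h.py <<'E'
import numpy as np,cv2
from rig import robot
def cloud(n,d):
    i=robot.camera_info(n); f=210/np.tan(np.radians(i["vfov"]/2)); V=np.array(i["view"])
    v,u=np.mgrid[:420,:560]; c=np.stack([(u-i["cx"])/f*d,(v-i["cy"])/f*d,d],-1)
    return (c-V[:3,3])@V[:3,:3]
def ray(n,u,v,z):
    i=robot.camera_info(n); f=210/np.tan(np.radians(i["vfov"]/2)); V=np.array(i["view"])
    o=-V[:3,:3].T@V[:3,3]; r=V[:3,:3].T@np.array([(u-i["cx"])/f,(v-i["cy"])/f,1]); return o+r*(z-o[2])/r[2]
def proj(n,P):
    i=robot.camera_info(n); f=210/np.tan(np.radians(i["vfov"]/2)); V=np.array(i["view"])
    c=V[:3,:3]@P+V[:3,3]; return c[:2]/c[2]*f+[i["cx"],i["cy"]]
E
python3 - <<'E'
from h import *
o=[]
for n in("top","scene"):
    z=np.load(n+"0.npz"); P=cloud(n,z["d"]); p=z["p"]; H=P[...,2]
    print(n,"desk z",np.median(H[255:260,200:230]) if n=="top" else np.median(H[240:250,345:350]))
    white=(p.max(2).astype(int)-p.min(2)<40)&(p.min(2)>120)
    box={"top":(205,255,235,368),"scene":(190,265,235,355)}[n]
    m=np.zeros(H.shape,np.uint8); a,b,c,d=box; m[a:b,c:d]=((H>.024)&(H<.042)&white)[a:b,c:d]
    cs,_=cv2.findContours(m,0,2); k=max(cs,key=cv2.contourArea)
    Q=np.array([ray(n,u,v,.034)[:2] for u,v in k[:,0,:]],np.float32)
    r=cv2.minAreaRect(Q*1000); print("jig",r)
    # dark slot pixels
    s={"top":(222,240,268,338),"scene":(200,250,265,330)}[n]
    a,b,c,d=s; dk=(p.max(2)<130); dk2=np.zeros(H.shape,np.uint8); dk2[a:b,c:d]=dk[a:b,c:d]
    cs,_=cv2.findContours(dk2,0,2); k=max(cs,key=cv2.contourArea)
    Q=np.array([ray(n,u,v,.034)[:2] for u,v in k[:,0,:]],np.float32); print("slot",cv2.minAreaRect(Q*1000))
    # head
    a,b,c,d={"top":(220,250,380,415),"scene":(172,215,350,385)}[n]
    for lo,hi,nm in((.075,.1,"head"),(.022,.037,"stand")):
        m=np.zeros(H.shape,np.uint8); m[a:b,c:d]=((H>lo)&(H<hi)&((P[...,0]>.3)&(P[...,0]<.7)))[a:b,c:d]
        q=P[m>0]; print(nm,len(q),np.round(q.mean(0),4),np.round(np.percentile(q,[5,95],0),3).tolist())
        if len(q)>5:print(cv2.minAreaRect(q[:,:2].astype(np.float32)*1000))
    img=p[...,::-1]
    a,b,c,d={"top":(205,280,235,425),"scene":(165,265,235,390)}[n]
    o.append(cv2.resize(img[a:b,c:d],(760,300 if n=="top" else 490 ),interpolation=cv2.INTER_CUBIC)[:300 if n=="top" else 300])
cv2.imwrite("pics/c1.png",np.vstack(o))
E
```

```text
top desk z -0.0017515733108603754
jig ((487.3382873535156, -36.41621398925781), (79.79917907714844, 328.4141540527344), 2.918989419937134)
slot ((483.41455078125, -37.38591003417969), (152.2112579345703, 30.504810333251953), 88.99742889404297)
head 88 [ 0.4645 -0.2976  0.0838] [[0.454, -0.309, 0.078], [0.475, -0.287, 0.088]]
((463.9153747558594, -298.2247314453125), (24.452001571655273, 23.2105712890625), 89.64778900146484)
stand 312 [ 0.4634 -0.294   0.0284] [[0.436, -0.325, 0.025], [0.492, -0.27, 0.033]]
((464.61639404296875, -298.7939147949219), (57.05834197998047, 56.3426513671875), 66.73765563964844)
scene desk z 0.0025739477816931703
jig ((481.8543701171875, -29.883193969726562), (93.2126235961914, 340.3729553222656), 2.9962902069091797)
slot ((484.0743103027344, -31.89226531982422), (24.774290084838867, 146.3602752685547), 2.015850305557251)
head 61 [ 0.4629 -0.2931  0.0826] [[0.453, -0.306, 0.076], [0.475, -0.284, 0.087]]
((464.92584228515625, -296.40338134765625), (26.102569580078125, 26.46847915649414), 0.12898731231689453)
stand 203 [ 0.4603 -0.2892  0.0293] [[0.434, -0.317, 0.023], [0.493, -0.265, 0.034]]
((465.9932556152344, -295.7998352050781), (58.474063873291016, 59.800636291503906), 66.3013687133789)
```

View pics/c1.png

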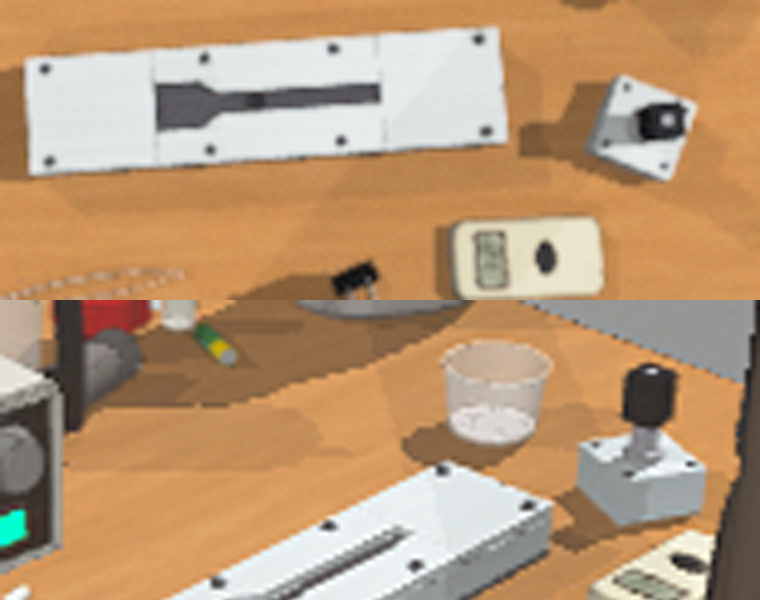

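Pin, stand and jig estimates agree between the two views to about 3 mm. Next I grasp with the fingers closing along world y, which stays clear of the cup.

```bash
python3 - <<'E'
from h import *
R=np.diag([-1.,1,-1])
px,py=.4648,-.2973
def st(s): print(s,round(robot.read_t(),2),np.round(robot.read_position(),4),np.round(robot.read_force(),1),round(robot.read_grip_width(),3),np.round(robot.read_finger_force(),1))
robot.goto([px,py,.13],R); st("above")
robot.servo_line([px,py,.053],speed=.06); st("down")
robot.move_gripper(.15); st("grip"); 
p,d=robot.grab_frame("scene"); cv2.imwrite("pics/s2.png",cv2.resize(p[120:270,250:450,::-1],(800,600)))
E
```

```text
above 1.82 [ 0.4648 -0.2979  0.1302] [0.  0.3 0.4] 0.997 0.0
down 3.26 [ 0.4651 -0.2974  0.0534] [ 0.7 -0.1 -0.5] 1.004 0.0
grip 4.28 [ 0.4648 -0.2973  0.053 ] [-0.7 -0.5  0.4] 0.277 29.1
```

View pics/s2.png

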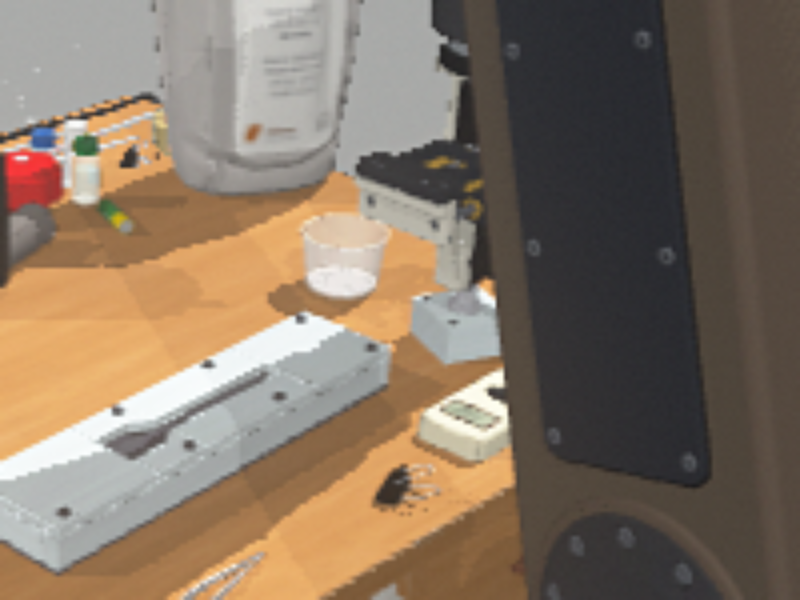

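Grip is square: width 24.4 mm, low side force. Next I lift, carry to the entry, touch the plate gently, and feel the two entry walls to centre the slot.

```bash
cat >> h.py <<'E'
O=np.array([.4862,-.0262]); YAW=np.radians(2.9); c_,s_=np.cos(YAW),np.sin(YAW)
J=np.array([[c_,-s_],[s_,c_]])
RT=np.array([[c_,-s_,0],[s_,c_,0],[0,0,1]])@np.diag([-1.,1,-1])
def W(x,y,z): return np.r_[O+J@np.array([x,y]),z]     # jig xy -> world TCP
def L():
    p=np.array(robot.read_position()); return np.r_[J.T@(p[:2]-O),p[2]]
def F(n=4):
    f=np.mean([robot.read_force() for _ in range(n)],0); return np.r_[J.T@f[:2],f[2]]
def go(x,y,z,v=.05): robot.servo_line(W(x,y,z),RT,speed=v)
def feel(p,step,axis,sgn,thr,nmax,F0,v=.02):
    p=np.array(p,float)
    for k in range(nmax):
        p=p+step; go(*p,v=v); f=F()-F0
        if sgn*f[axis]>thr: return p,f,True
    return p,f,False
def st(s): print(s,"t",round(robot.read_t(),2),"L",np.round(L()*1e3,1),"F",np.round(F(),1),"w",round(robot.read_grip_width(),3))
E
python3 - <<'E'
from h import *
robot.servo_line([.4648,-.2973,.115],speed=.1); st("lift")
robot.goto(W(0,.05,.115),RT); st("over")
go(0,.05,.084,.06); robot.dwell(.2); F0=F(8); np.save("F0.npy",F0); st("near"); print("F0",F0)
p,f,ok=feel([0,.05,.084],[0,0,-.001],2,1,4,16,F0); print(ok,p,f); st("plate")
if ok:
    z=p[2]+.003; go(0,.05,z)
    for s in(1,-1):
        go(s*.007,.05,z); q,f,k=feel([s*.007,.05,z],[s*.001,0,0],0,-s,4,9,F0); print(s,k,q,f); st("wall"); go(0,.05,z)
E
```

```text
lift t 5.09 L [ -35.5 -269.5  114.5] F [ 0.1 -0.6 -1.8] w 0.276
over t 6.32 L [ -0.   49.4 114.8] F [-0.6 -0.2 -1.1] w 0.278
near t 7.18 L [ 0.3 50.1 84.3] F [ 0.8 -0.2 -0.4] w 0.277
F0 [ 0.76861155 -0.20229218 -0.4131654 ]
True [0.    0.05  0.074] [-3.79083086 -0.19380528  8.28090199]
plate t 9.68 L [ 0.3 49.9 74.8] F [-3.  -0.4  7.9] w 0.278
1 True [0.014 0.05  0.077] [-6.28360479  1.03508592  1.45157381]
wall t 11.97 L [13.2 49.8 76.7] F [-5.5  0.8  1. ] w 0.268
-1 True [-0.012  0.05   0.077] [ 5.42923543 -1.48527522 -3.00796833]
wall t 13.95 L [-10.8  50.3  77.4] F [ 6.2 -1.7 -3.4] w 0.273
```

Plate is at TCP z 74.8 mm and the slot centre is at about x = +1.1 mm. Stiffness is about 8–10 N/mm, which makes light pressing easy. Now I slide and search.

```bash
cat > slide.py <<'E'
from h import *
import sys
F0=np.load("F0.npy")
def slide(x,y,z,yend,step=.001,ztouch=.0738):
    n=0
    while y>yend:
        y-=step; go(x,y,z,.02); f=F()-F0; l=L(); n+=1
        if n%6==0 or f[2]<3 or abs(f[1])>9: print("c",np.round(np.array([x,y,z])*1e3,2),"L",np.round(l*1e3,1),"F",np.round(f,1))
        if l[2]<ztouch: print("DROP"); break
        if abs(f[1])>14 or abs(f[0])>16 or f[2]>20: print("FORCE"); break
        x+=np.clip(.00005*f[0],-.0005,.0005); z+=np.clip((f[2]-7)*.00004,-.0004,.0003)
    print("end t",round(robot.read_t(),2)); np.save("c.npy",[x,y,z]); return x,y,z
E
python3 - <<'E'
from slide import *
go(.0011,.05,.0742); st("start")
slide(.0011,.05,.0740,-.012)
st("end")
E
```

```text
start t 14.59 L [ 1.1 49.9 74.7] F [-2.1  0.2  7.8] w 0.27
c [ 0.65 44.   73.89] L [ 1.9 44.7 74.7] F [-0.1  3.2  6.6]
c [ 0.5  38.   73.78] L [ 2.  38.8 74.6] F [-0.5  3.4  6.1]
c [ 0.36 32.   73.72] L [ 1.9 32.9 74.7] F [-0.3  4.6  7.5]
c [ 0.32 26.   73.7 ] L [ 1.9 26.8 74.6] F [-0.3  4.4  7.1]
c [ 0.18 20.   73.68] L [ 1.8 20.9 74.7] F [-1.1  4.7  5.8]
c [ 0.   14.   73.68] L [ 1.7 14.8 74.6] F [-0.8  3.8  7.4]
c [-0.12  8.   73.67] L [ 1.5  8.8 74.6] F [-0.4  4.4  6.8]
c [-0.2   2.   73.54] L [-0.2  1.7 73.6] F [ 1.7 -2.5  2.3]
DROP
end t 26.59
end t 26.59 L [-0.2  1.7 73.6] F [ 2.5 -2.7  1.9] w 0.27
```

It dropped at jig y ≈ +2 mm. I push down gently there, letting x and y follow the side forces.

```bash
python3 - <<'E'
from slide import *
x,y,z=np.load("c.npy")
for k in range(45):
    f=F()-F0; l=L()
    if k%3==0 or f[2]>8: print(k,"c",np.round(np.array([x,y,z])*1e3,2),"L",np.round(l*1e3,1),"F",np.round(f,1))
    if f[2]>20 or (l[2]<.0585 and f[2]>7): print("STOP");break
    x+=np.clip(.00005*f[0],-.0005,.0005); y+=np.clip(.00005*f[1],-.0005,.0005)
    if f[2]<10: z-=.0008
    if z<.0545: break
    go(x,y,z,.02)
st("end"); np.save("c.npy",[x,y,z])
E
```

```text
0 c [-0.2   2.   73.54] L [-0.2  1.7 73.6] F [ 1.7 -2.5  2.3]
3 c [-0.09  1.56 71.14] L [ 0.4  0.8 71.8] F [ 0.6 -5.4  9.1]
6 c [ 0.44  0.52 68.74] L [ 0.6 -0.2 68.5] F [ 3.3 -4.6  1.1]
9 c [ 0.84 -0.18 66.34] L [ 0.5 -0.4 66. ] F [ 2.2 -4.6 -1.7]
12 c [ 1.04 -0.73 63.94] L [ 0.8 -0.6 63.7] F [ 0.4 -0.3 -1.8]
15 c [ 0.97 -0.72 61.54] L [ 0.8 -0.7 61.4] F [-1.3  0.9 -2. ]
18 c [ 0.87 -0.68 59.14] L [ 0.8 -0.7 59.1] F [-0.9 -0.3 -1.2]
21 c [ 0.77 -0.67 56.74] L [ 0.9 -0.7 56.9] F [-1.1 -0.4  1.8]
22 c [ 0.72 -0.69 55.94] L [ 1.  -0.7 56.8] F [-3.9  0.6 11.5]
STOP
end t 32.09 L [ 1.  -0.7 56.8] F [-3.2  0.4 11.1] w 0.271
```

Contact at TCP z 56.8 mm matches the expected seated height of 57. Now I release, retreat and look.

```bash
python3 - <<'E'
from slide import *
x,y,z=np.load("c.npy")
go(x,y,.0565,.02); robot.move_gripper(.6); st("open")
go(x,y,.12,.06); robot.goto([.30,-.45,.2],RT); st("away")
o=[]
for n,(a,b,c,d) in {"top":(190,260,230,420),"scene":(165,265,170,390)}.items():
    p,dd=robot.grab_frame(n); o.append(cv2.resize(p[a:b,c:d,::-1],(760,280 if n=="top" else 315),interpolation=cv2.INTER_CUBIC))
    H=cloud(n,dd); h=proj(n,W(x,y,.09)).astype(int); q=H[h[1]-12:h[1]+12,h[0]-12:h[0]+12].reshape(-1,3)
    q=q[(q[:,2]>.07)&(q[:,2]<.11)]; print(n,len(q),q.mean(0) if len(q) else 0,np.percentile(q[:,2],95) if len(q) else 0)
cv2.imwrite("pics/f.png",np.vstack(o))
E
```

```text
open t 33.05 L [ 0.7 -0.7 56.5] F [-1.  -0.2 -0.2] w 0.603
away t 35.98 L [-206.8 -413.3  199.8] F [0.6 0.2 0.2] w 0.599
top 89 [ 0.48627678 -0.0288134   0.08747567] 0.09108652680132545
scene 117 [ 0.48371804 -0.02215421  0.08313652] 0.09111053215724303
```

View pics/f.png

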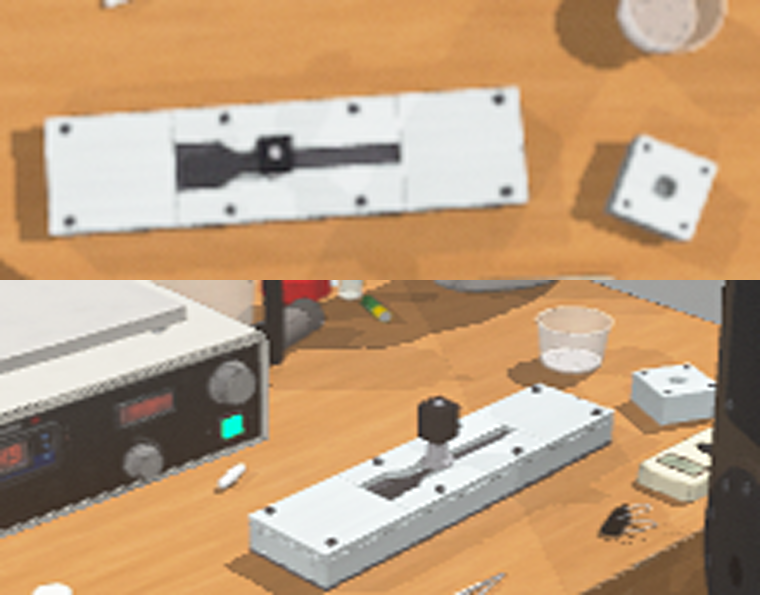

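The pin stands upright in the jig with its head at about (275, 153) in the top crop. Its head top measures about 90 mm high, which fits being fully seated, and the cup and stand are unmoved.

```bash
python3 -c "
from rig import robot
robot.dwell(.3); print(robot.job_done(), robot.read_t())"
```

```text
the job is handed in; nothing more can be done
the job is handed in; nothing more can be done
```

The pin dropped into the hole at jig y of about -1 mm, is seated with its collar on the cover and has been released; the force readings I took peaked at about 12 N, nothing came near the cup or bottle, and I handed the job in at about 36 s.

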